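Slide rack into the sash-fronted enclosure

TASK

First raise the sash of the clear bench enclosure all the way up by its handle. Then carry the steel slide rack over, keeping it upright, set it down on the steel apron in front of the opening with its upright tab towards you, and let go; then, from its tab end, slide it along the plate, straight in and in the middle between the two bottles, until all of it is behind the sash. Finally lower the sash gently until it is fully shut, leaving the bottles and everything else on the bench where they are.

Things in the scene. Friction and masses are not known exactly. Their poses are not given: they have to be found in the camera images.
- enclosure: Fixed clear plastic box with aluminium posts, 340 mm wide, 400 tall. Origin on the bench in the middle of the opening, in the plane of the sash's rear face; x points in, away from the robot, y left, z up. Closed on sides, top and back (inner face x = 190 mm); opening 304 mm wide; above z = 200 a fixed clear front panel at x = 4 to 8. Steel floor plate, top at z = 6, level with the apron.
- apron (a point): Centre of the apron's top, enclosure x = -120, z = 6 mm: the steel floor plate goes on in front of the opening, 200 mm wide (y), out to x = -240, one level plane with the floor inside. Axes as the enclosure's.
- sash (a joint): Lift of the vertical sliding sash in m: 0 shut (lower edge 8 mm above the bench), 0.18 all the way up (lower edge at 188 mm, upper at 376). Clear pane with aluminium rails, 304 mm wide, 188 tall, at enclosure x = -12 to 0. Friction holds it where it is left: raising takes about 11 N, lowering about 3 N. May start up to 50 mm open.
- sash_handle (a point): Middle of the sash's handle: a dark steel horizontal round bar along the enclosure's y, 14 mm diameter, 110 mm between its end legs, centred across the sash, its axis 50 mm in front of the sash's front face (enclosure x = -62) and 145 mm above the bench when shut, 325 when up. Moves with the sash; axes are the enclosure's.
- rack: Loose steel slide rack, about 0.35 kg: tray 110 mm long (x), 90 wide (y), side walls 25 tall, glass slides standing crosswise up to 34 mm, a lift bar over the middle, an upright tab at its -x end. Whole length x = -65 (outer face of tab) to +55; height 88 mm. Origin under the tray's centre; z up. Starts on the bench left or right of the apron.
- lift_bar (a point): Centre of the rack's lift bar, 81 mm above the rack's underside over its centre: 50 mm long along the rack's x, 12 mm wide (y), 14 mm tall, on two thin legs at x = -18 and 18; free on both sides above the slides.
- tab (a point): Centre of the rack's upright end tab, 52 mm above the underside, at rack x = -60: tab 10 mm thick (x), 36 wide (y), 65 tall. Can be pinched across its width or pushed on its outer face; a tool tilted about 45 degrees (pointing forward and down) clears the raised sash.
- slide_box: Bystander, to be left alone: shut blue plastic slide storage box, 132 x 92 x 33 mm, lying flat; origin under its centre
- bottle_a: Bystander, to be left alone: amber glass bottle, 48 mm diameter, 130 mm tall, standing inside the enclosure left of the lane; origin under its centre
- bottle_b: Bystander, to be left alone: amber glass jar, 44 mm diameter, 110 mm tall, standing inside the enclosure right of the lane; origin under its centre
- bleach: Bystander, to be left alone: white plastic bottle, 72 mm diameter, 210 mm tall, standing on the bench at the left; origin under its centre
- soap: Bystander, to be left alone: clear plastic bottle, 56 mm diameter, 170 mm tall, standing on the bench at the left; origin under its centre
- tub: Bystander, to be left alone: open white plastic tub, 90 mm diameter, 100 mm tall, standing on the bench at the right; origin under its centre
- mug: Bystander, to be left alone: white cup, 76 mm diameter, 90 mm tall, standing on the bench at the right; origin under its centre
Not all that is in view belongs to the job. What is shaped like the rack but orange is not meant.

How it is judged (in metres and radians):
On the way, in this order (a step that is already met when the one before it is completed fails the run):
1. the sash is raised all the way (within 15 mm of its top stop) (value of joint sash above 0.165 m), for 0.2 s.
2. with the sash up, the rack stands on the apron in front of the opening, tab towards the robot, let go and at rest (x of rack in the frame of enclosure between -0.2 and -0.06 m and y of rack in the frame of enclosure between -0.05 and 0.05 m and z of rack in the frame of enclosure below 0.013 m and angle between the x axis of rack and the x axis of enclosure, either way round below 0.4 rad and x of tab in the frame of enclosure below -0.1 m and angle between rack's own z axis and vertical below 0.1 rad and contact force between rack and the fingers below 0.1 N and linear speed of rack below 0.02 m/s and value of joint sash above 0.12 m), for 0.2 s.
3. the rack is wholly behind the sash, square and in the middle, and let go, the sash still up (x of rack in the frame of enclosure between 0.068 and 0.14 m and y of rack in the frame of enclosure between -0.04 and 0.04 m and z of rack in the frame of enclosure below 0.013 m and angle between the x axis of rack and the x axis of enclosure, either way round below 0.25 rad and angle between rack's own z axis and vertical below 0.1 rad and contact force between rack and the fingers below 0.1 N and value of joint sash above 0.12 m), for 0.2 s.
At the end, for the whole second after the job is handed in: The sash is shut (within 6 mm of its bottom stop) and the rack stands on the enclosure's floor, wholly behind the sash (origin 68 to 140 mm behind its inner face), within 40 mm of the middle, square within 0.25 rad, tab towards the robot, upright, at rest and released (x of rack in the frame of enclosure between 0.068 and 0.14 m and y of rack in the frame of enclosure between -0.04 and 0.04 m and z of rack in the frame of enclosure below 0.013 m and angle between the x axis of rack and the x axis of enclosure, either way round below 0.25 rad and angle between rack's own z axis and vertical below 0.1 rad and contact force between rack and the fingers below 0.1 N and linear speed of rack below 0.02 m/s and value of joint sash below 0.006 m and x of tab in the frame of enclosure below 0.09 m); the robot touches nothing.
It fails at once if the rack is tipped by more than 0.5 rad (angle between rack's own z axis and vertical above 0.5 rad).
It fails at once if the rack is lifted more than 20 mm off the plate while going through the opening (its origin past the sash plane) (x of rack in the frame of enclosure above 0 m and y of rack in the frame of enclosure between -0.15 and 0.15 m and z of rack in the frame of enclosure above 0.026 m).
It fails at once if the sash is dropped or slammed: it comes down faster than 0.3 m/s (velocity of joint sash below -0.3 m/s).
It fails at once if a bystander is moved by more than 25 mm (distance of any of slide_box, bottle_a, bottle_b, bleach, soap, tub, mug from where it was at the start of the episode above 0.025 m).
It also fails if it takes over 72 s, if anything falls off the work surface, if the arm or the gripper's body presses on something with over 40 N, if the wrist force passes 120 N, or if a joint passes its speed limit or range.

ROBOT

A 6-joint arm with a two-finger parallel gripper is mounted at the origin on the work surface. World frame = base frame: x ahead of the robot, y to its left, z up, the work surface at z = 0. Lengths are in mm, angles in rad, forces in N, time in s.
With the tool pointing down it reaches from about 300 to 775 mm from the base axis. Payload 14.6 kg.
Tool frame: the origin (TCP) lies on the centre line of the jaws, within the pads' length; the fingertips stand 19 mm ahead of it and the grasp point (between the pads) is the TCP (bot.tip_reach is the distance from the TCP to the fingertips, in mm); z points along the fingers, y is the line along which they close (so a half turn about z gives the same grasp; the last joint's range is limited). The gripper opens to 85 mm and grips with 20 to 120 N. Pads are 22 mm wide; open, the fingers measure 114 mm over their backs; the gripper's body (76 mm by 85 mm) begins 54 mm behind the grasp point. The pads swing forward as they close: fully open they stand 13 mm farther back than shut.
Start: joints at [1.103, 0.3, 1.521, -0, 1.321, -0.067], TCP at [214.582, 506.403, 250.281] pointing down, gripper open.
Joint ranges: [-3.03, 3.03], [-0.79, 2.21], [0.23, 2.52], [-1.04, 4.18], [0, 3.07], [-2.55, 2.55]. Speed limits (rad/s): [2.22, 2.22, 2.57, 3.14, 3.14, 3.14].

INTERFACE

Orientations are given as a unit quaternion [w, x, y, z].
In Python, from rig import bot gives the robot as it stands. Calls block until the motion is done:
- bot.move_to(position, orientation): joint-space move of the TCP to a pose.
- bot.servo_line(position, attitude=None, speed=150, until_force=None): straight line of the TCP; attitude=None keeps the orientation; speed is the mean speed in mm/s. With until_force (N) it stops when the force on the tool has changed by that much, and returns True; else False.
- bot.move_joints(angles): joint-space move.
- bot.move_gripper(opening, grip_force=None): finger opening in mm; grip_force is the grip in N (None keeps the last); returns when the fingers have stopped.
- bot.dwell(seconds).
- bot.ik(position, orientation): joint angles nearest the present ones, or None.
- bot.read_state(): the state.
- bot.read_camera(name): name is "scene" or "top" or "wrist"; returns a dict with "image" (480x640x3 uint8, blue, green, red), "depth" (480x640 float32, mm along the optical axis (not along the pixel's ray), 0 where there is no reading), "fovy" (degrees; the focal length in pixels is half the picture's height over the tangent of half this angle, whatever the lens; pixels are square), "cx", "cy" (the principal point, pixels), "eye" and "attitude" of the camera in the world; the wrist camera has in their place "mount" (4x4, takes a point from camera to tool coordinates, whose origin is the TCP and whose axes are the flange's). Camera axes: x right, y down, z forward; pixel columns grow to the right and rows downward; lengths in mm; the calibration is good to about 2 mm. A picture is of the moment at which its call begins: read the wrist's pose just before it.
A pose or a line that the arm cannot do raises bot.MotionError and nothing moves.
- bot.finish_job(): hands the job in; it is judged then, once.
The state is a dict: "clock": time; "joint_positions": joint angles; "qvel": joint speeds; "effort": joint torques, N m; "ee_pos": TCP position; "tool_rot": TCP orientation; "ft_force": force on the tool from outside, world axes, zero at the start; "moment": the same for the moment, N m; "grip_width": finger opening in mm; "grip_force": force on a finger pad.
Only numpy, scipy, OpenCV 4.12 (cv2) and the standard library are available. Lean on these libraries where they do the work, as an engineer would, in place of code of your own. Each camera call takes 0.05 s, during which the arm holds its last target. There are 200 camera calls.

## Working session

There is one attempt and no reset: what is moved stays moved. The work goes in short steps, each a Python script; the robot and the scene stay as the last script left them, time stands still between calls to the robot, and variables do not carry over. Pictures are saved under pics/ and viewed, at most 13 in all, crops included, and the job is handed in when it is done.

```bash
ls; mkdir -p pics
python3 - <<'E'
from rig import bot
import cv2,pickle
for n in ("scene","top"):
    c=bot.read_camera(n); pickle.dump(c,open(f"{n}.pkl","wb")); cv2.imwrite(f"pics/{n}0.png",c["image"])
    print(n,c["fovy"],c["cx"],c["cy"],c["eye"],c["attitude"])
print(bot.read_state()["clock"], bot.read_state()["tool_rot"])
E
```

```text
pics
scene 52.51646263818763 314.4638331109443 252.74883774804977 [ 616.6994917  -307.28194382 1116.93423228] [-0.14898716  0.97779642  0.14601143 -0.01994139]
top 42.506029167873585 324.9232678655259 237.96219696624476 [ 2.45678279e+02 -8.41212998e-03  1.47430337e+03] [-0.07689382  0.71095691 -0.6944469   0.07981924]
0.1 [-1.37411918e-04  1.99055445e-01  9.79988086e-01 -5.12826743e-04]
```

View pics/scene0.png

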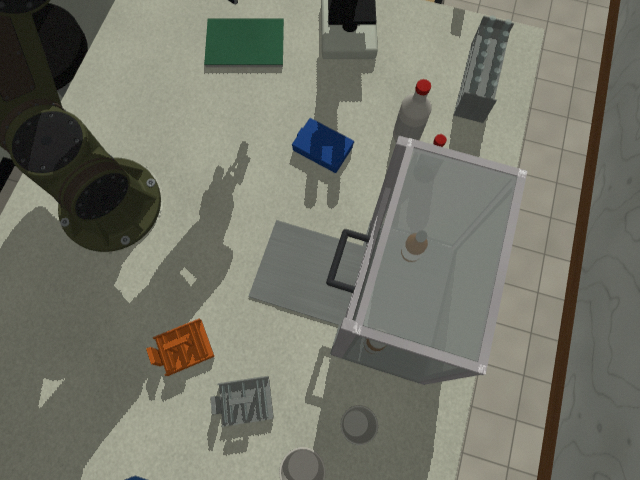

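View pics/top0.png

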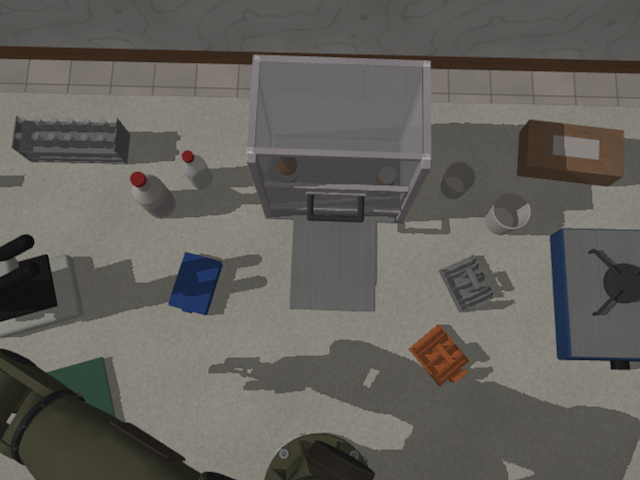

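The scene view shows the enclosure at (430,260), the apron around (310,270), and the handle at (345,260). The grey rack is at (245,402) and the orange decoy at (182,348). In the top view the rack is at (470,283), the apron at (333,265) and the handle at (335,207). Next I'll enlarge the rack and the enclosure.

Run:
```python
import cv2,pickle,numpy as np
s=pickle.load(open("scene.pkl","rb"))["image"];t=pickle.load(open("top.pkl","rb"))["image"]
z=lambda im,x,y,w,h,f:cv2.resize(im[y:y+h,x:x+w],None,fx=f,fy=f,interpolation=cv2.INTER_CUBIC)
cv2.imwrite("pics/rack.png",np.hstack([z(s,200,365,80,100,5),z(t,430,240,80,100,5)]))
cv2.imwrite("pics/encl.png",np.hstack([z(s,240,210,140,130,2.857)[:370,:400],z(t,270,170,133,125,3)[:370,:398]]))
```

```text
(no output)
```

View pics/rack.png

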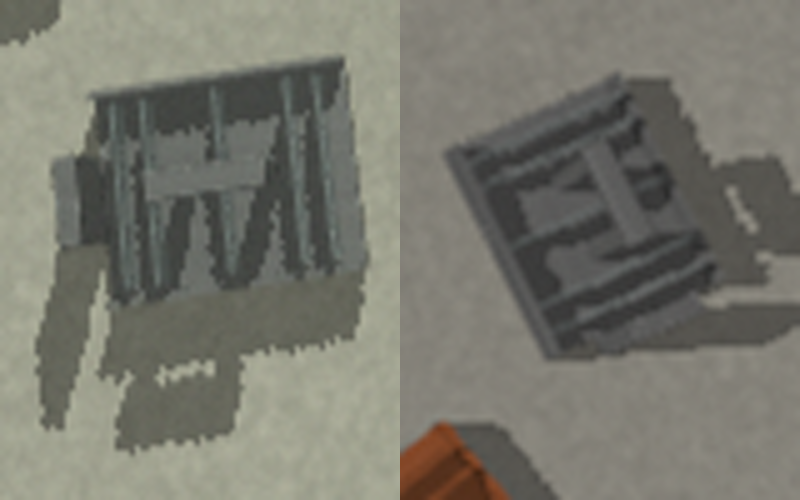

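View pics/encl.png

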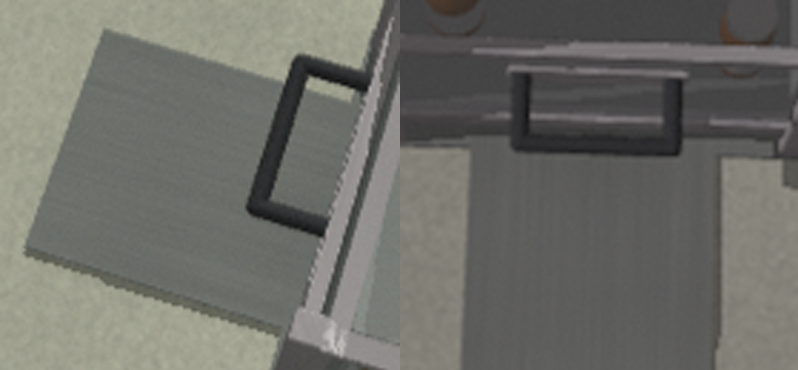

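```bash
cat > h.py <<'E'
import numpy as np,cv2,pickle
from scipy.spatial.transform import Rotation as R
def rot(q): return R.from_quat(np.roll(q,-1))
def quat(r): return np.roll(r.as_quat(),1)
def ray(c,u,v):
    f=240/np.tan(np.radians(c["fovy"]/2)); return rot(c["attitude"]).as_matrix()@np.array([(u-c["cx"])/f,(v-c["cy"])/f,1])
def dep(c,u,v): 
    d=np.median(c["depth"][int(v)-1:int(v)+2,int(u)-1:int(u)+2]); return np.array(c["eye"])+d*ray(c,u,v)
def plane(c,u,v,z):
    r=ray(c,u,v); e=np.array(c["eye"]); return e+r*(z-e[2])/r[2]
def tri(c1,p1,c2,p2):
    a,b=ray(c1,*p1),ray(c2,*p2); e1,e2=np.array(c1["eye"]),np.array(c2["eye"])
    k=np.linalg.lstsq(np.c_[a,-b],e2-e1,rcond=None)[0]
    p,q=e1+k[0]*a,e2+k[1]*b; return (p+q)/2,np.linalg.norm(p-q)
E
python3 - <<'E'
from h import *
np.set_printoptions(precision=1,suppress=True)
s=pickle.load(open("scene.pkl","rb"));t=pickle.load(open("top.pkl","rb"))
P={"apL":((276.8,220.5),(290,308)),"apR":((248.8,296.5),(375,310)),"hL":((345,231.7),(307.3,218.7)),"hR":((330.3,282.5),(363.3,219.3)),
"barFar":((252.4,399.6),(469.4,268.6)),"barNear":((229.2,401.6),(478,287.6)),"bar":((240.8,401),(473.6,278))}
for n,(a,b) in P.items(): print(n,*tri(s,a,t,b),dep(s,*a),dep(t,*b))
print("tab",dep(s,213,405),dep(s,214,399),dep(s,214,410))
# inside tray/points by height in scene around rack
for c,n,(x0,x1,y0,y1) in ((s,"s",(200,280,370,435)),(t,"t",(430,510,245,320))):
    pts=np.array([np.r_[dep(c,u,v)] for v in range(y0,y1) for u in range(x0,x1)])
    for lo,hi in ((78,94),(20,40)):
        k=pts[(pts[:,2]>lo)&(pts[:,2]<hi)]
        if len(k): print(n,lo,len(k),k.mean(0),cv2.minAreaRect(k[:,:2].astype(np.float32)))
    k=pts[(pts[:,2]>78)&(pts[:,2]<94)]; np.save(f"hi_{n}.npy",k)
    lab=k[np.argsort(k[:,0])]; print(lab[::max(1,len(lab)//12)])
for c in (s,t):
    print([plane(c,*p,6) for p in (((276.8,220.5),(248.8,296.5)) if c is s else ((290,308),(375,310)))])
E
```

```text
apL [406.4  78.2  -1.1] 2.9551957309644 [408.1  78.1   2.6] [405.2  77.1   0.5]
apR [ 405.3 -123.7    9.8] 3.5690247599021023 [ 404.4 -120.5   -1.2] [ 405.3 -125.9   -0.1]
hL [582.   37.3 171.6] 0.058450387015861645 [582.8  29.9 192.3] [577.   36.8 190.7]
hR [581.7 -81.4 188.7] 6.57859879451933 [584.1 -79.9 192.2] [579.5 -83.7 187.3]
barFar [ 497.  -334.8   79.4] 1.295925881120925 [ 498.1 -334.2   85.3] [ 494.6 -332.6   90.8]
barNear [ 453.3 -352.4   81.6] 1.784793993101374 [ 454.8 -351.4   87.9] [ 452.7 -352.9   82.8]
bar [ 475.4 -344.2   78.9] 0.8315126510837224 [ 476.8 -343.5   87.2] [ 473.9 -342.5   86.8]
tab [ 421.3 -368.5   63.5] [ 419.  -356.8   62.5] [ 426.9 -377.1   64.5]
s 78 153 [ 475.5 -342.1   86.5] ((475.0887756347656, -342.2974853515625), (50.03709411621094, 12.154441833496094), 25.585336685180664)
s 20 393 [ 467.2 -346.4   25.3] ((472.95379638671875, -343.1424560546875), (109.25312805175781, 90.21884155273438), 25.227500915527344)
[[ 451.4 -349.2   87.3]
 [ 457.2 -353.5   87.2]
 [ 461.  -346.3   87.2]
 [ 464.2 -349.4   86.5]
 [ 467.5 -340.3   87.4]
 [ 470.9 -343.3   8
[... 176 characters left out ...]
78 136 [ 474.7 -340.3   86.8] ((475.45703125, -340.9115905761719), (49.30474090576172, 13.323641777038574), 25.623579025268555)
t 20 225 [ 475.1 -340.9   23.8] ((470.9462585449219, -343.1318359375), (115.03826141357422, 92.59016418457031), 25.050846099853516)
[[ 451.7 -348.4   82.6]
 [ 455.8 -343.4   84.7]
 [ 460.1 -345.2   87.1]
 [ 462.8 -352.5   85.8]
 [ 466.9 -345.3   87.6]
 [ 470.2 -338.1   80.1]
 [ 474.  -337.    85.4]
 [ 478.1 -338.7   88.3]
 [ 480.9 -332.8   84.7]
 [ 484.9 -332.    88.4]
 [ 489.3 -336.2   90.3]
 [ 492.1 -326.    85.5]
 [ 496.4 -327.9   88. ]]
[array([408.8,  76.9,   6. ]), array([ 405.8, -121.7,    6. ])]
[array([404.6,  76.8,   6. ]), array([ 404.6, -125.4,    6. ])]
```

Measured so far:

| Item | Measurement |
|---|---|
| Rack | (475,-342), yaw 25.5°, tab on the robot side; lift bar top z≈87 in both views |
| Enclosure | origin ≈ (645,-23) |
| Sash | about 40 mm open |

Next I'll refine the enclosure's pose, then check the bottles and inverse kinematics (IK).

```bash
cat >> h.py <<'E'
def att(z,y): 
    z=np.array(z,float);z/=np.linalg.norm(z);y=np.array(y,float);y/=np.linalg.norm(y)
    return quat(R.from_matrix(np.c_[np.cross(y,z),y,z]))
E
python3 - <<'E'
from h import *
from rig import bot
np.set_printoptions(precision=2,suppress=True)
s=pickle.load(open("scene.pkl","rb"));t=pickle.load(open("top.pkl","rb"))
for c,n in((s,"s"),(t,"t")):
    pts=np.array([dep(c,u,v) for v in range(2,478) for u in range(2,638)])
    def box(lo,hi,x0,x1,y0,y1,b):
        k=pts[(pts>[x0,y0,lo]).all(1)&(pts<[x1,y1,hi]).all(1)]; 
        if len(k)>5: print(n,b,len(k),k.mean(0),cv2.minAreaRect(k[:,:2].astype(np.float32)))
    box(390,410,600,900,-230,200,"top"); box(180,198,560,595,-100,60,"handle"); box(3.,9,380,560,-150,110,"apron")
    box(95,125,660,860,-170,-25,"jar");box(112,140,660,860,-20,130,"bottle")
print(plane(t,287,168,130),plane(t,387,175,110),plane(s,416,242,130))
F=(1,0,-1)
for n,p,z,y in (("handle0",(583,-23,185),F,(1,0,1)),("handleUp",(583,-23,328),F,(1,0,1)),("handleDn",(583,-23,144),F,(1,0,1)),("rack",(475,-342,79),(0,0,-1),(-np.sin(.445),np.cos(.445),0)),("place",(485,-23,85),(0,0,-1),(0,1,0)),("tab",(420,-23,70),F,(0,1,0)),("tabin",(680,-23,70),F,(0,1,0))):
    for sg in(1,-1): print(n,sg,bot.ik(p,att(z,np.array(y)*sg)))
E
```

```text
s top 27428 [744.14 -35.4  397.56] ((735.6375732421875, -23.40423583984375), (342.22552490234375, 218.77493286132812), 89.39092254638672)
s handle 452 [583.25 -25.56 190.55] ((584.7039184570312, -23.14779281616211), (20.101943969726562, 122.84347534179688), 0.005415064282715321)
s apron 5194 [482.7  -23.8    4.97] ((482.26171875, -21.401893615722656), (201.09793090820312, 157.65652465820312), 89.2688980102539)
t top 18449 [740.08 -23.27 398.3 ] ((736.1185913085938, -22.9088134765625), (341.2767639160156, 220.86276245117188), 89.26643371582031)
t handle 419 [582.35 -22.38 191.05] ((584.975830078125, -21.470657348632812), (19.755619049072266, 123.15145111083984), 0.1310231238603592)
t apron 5213 [481.1  -20.75   5.87] ((471.81793212890625, -11.711967468261719), (243.87557983398438, 178.56898498535156), 89.2763442993164)
[711.45  88.49 130.  ] [ 707.11 -142.82  110.  ] [732.3   74.59 130.  ]
handle0 1 [-0.14  0.19  2.    0.53  0.2  -0.62]
handle0 -1 [-0.14  0.19  2.    0.53  0.2   2.52]
handleUp 1 [-0.14  0.    1.83  0.2   0.53 -0.27]
handleUp -1 None
handleDn 1 [-0.14  0.27  2.02  0.97  0.12 -1.06]
handleDn -1 [-0.14  0.27  2.02  0.97  0.12  2.08]
rack 1 None
rack -1 [-0.69  0.57  1.57 -0.    1.01  0.44]
place 1 [-0.12  0.37  1.85 -0.    0.91 -1.69]
place -1 [-0.12  0.37  1.85 -0.    0.91  1.45]
tab 1 [-0.23  0.17  2.45  2.57  0.3   1.96]
tab -1 [-0.23  0.17  2.45  2.57  0.3  -1.18]
tabin 1 None
tabin -1 [-0.11  0.58  1.78  1.56  0.08 -0.07]
```

Run:
```python
from h import *
from rig import bot
np.set_printoptions(precision=2,suppress=True)
a=np.radians(60); d=np.array([np.cos(a),0,-np.sin(a)]); q=att(d,(np.sin(a),0,np.cos(a)))
p=np.array([583,-22.3,184.])
for k in (p-90*d,p,p+[0,0,139],p-[0,0,40]): print(bot.ik(k,q))
bot.move_gripper(45)
bot.move_to(p-90*d,q); print(bot.read_state()["joint_positions"])
print(bot.servo_line(p,speed=80,until_force=12)); print(bot.read_state()["ee_pos"])
bot.move_gripper(5,60)
s=bot.read_state(); print(s["grip_width"],s["grip_force"],s["ft_force"],s["clock"])
e=np.array(s["ee_pos"])
if s["grip_width"]>9:
    print(bot.servo_line(e+[0,0,320-184],speed=70)); s=bot.read_state(); print(s["ee_pos"],s["ft_force"])
    print(bot.servo_line(e+[0,0,329-184],speed=20,until_force=15)); s=bot.read_state(); print(s["ee_pos"],s["ft_force"],s["clock"])
```

```text
[-0.14  0.04  1.87  0.11  0.71 -0.2 ]
[-0.13  0.23  1.85  0.12  0.54 -0.21]
[-0.13  0.09  1.67  0.08  0.86 -0.16]
[-0.13  0.3   1.88  0.14  0.45 -0.24]
[-0.14  0.04  1.87  0.11  0.71 -0.2 ]
False
[583.05 -22.31 184.52]
11.985578780742925 58.3228862285614 [4.43 0.23 1.14] 4.4583
False
[583.52 -22.32 319.61] [ 9.65 -0.14 -8.6 ]
True
[583.56 -22.33 323.56] [3.37 0.36 0.1 ] 6.9
```

Run:
```python
from h import *
from rig import bot
np.set_printoptions(precision=2,suppress=True)
a=np.radians(60); d=np.array([np.cos(a),0,-np.sin(a)])
bot.move_gripper(45); e=np.array(bot.read_state()["ee_pos"])
bot.servo_line(e-100*d,speed=150)
y=.446; q=att((0,0,-1),(np.sin(y),-np.cos(y),0))
bot.move_to((475.2,-341.8,170),q)
bot.move_gripper(60)
for n in("top","scene"):
    c=bot.read_camera(n); pts=np.array([dep(c,u,v) for v in range(150,300) for u in range(250,400)])
    k=pts[(pts>[560,-100,250]).all(1)&(pts<[597,60,360]).all(1)]; print(n,len(k),k.mean(0),np.percentile(k[:,2],90))
    if n=="scene": cv2.imwrite("pics/s1.png",c["image"])
w=bot.read_camera("wrist"); cv2.imwrite("pics/w1.png",w["image"]); print(bot.read_state()["clock"],bot.read_state()["joint_positions"])
```

```text
top 519 [582.55 -22.   329.78] 332.1037644661415
scene 614 [583.71 -25.98 329.05] 330.80344303211484
10.075 [-0.69  0.45  1.51 -0.    1.18  0.44]
```

View pics/w1.png

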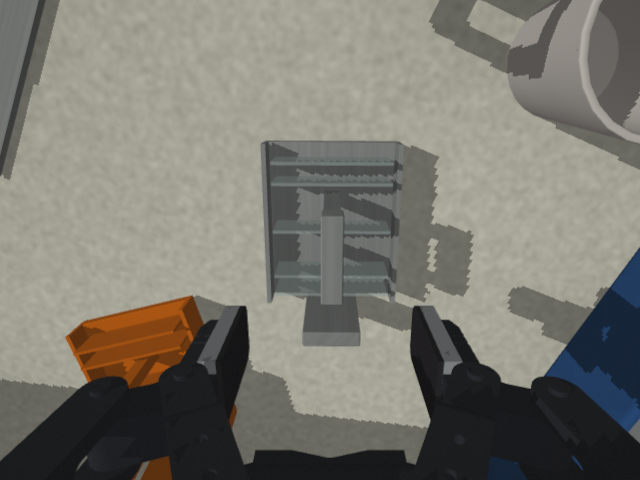

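The wrist view shows the lift bar at (332,255), centred between the fingers (248 and 412), with the tab at (331,330) on the near side. The handle's top at z≈331 confirms the sash is up. Next is to grasp and carry.

Run:
```python
from h import *
from rig import bot
np.set_printoptions(precision=2,suppress=True)
st=lambda:(lambda s:print(s["clock"],s["ee_pos"],s["grip_width"],s["grip_force"],s["ft_force"]))(bot.read_state())
print(bot.servo_line((475.2,-341.8,80),speed=100,until_force=10)); st()
bot.move_gripper(4,60); st()
if bot.read_state()["grip_width"]<8: raise SystemExit
bot.servo_line((475.2,-341.8,135),speed=70); st()
q=att((0,0,-1),(np.sin(-.012),-np.cos(-.012),0))
bot.servo_line((489,-20.6,135),q,speed=110); st()
bot.servo_line((489,-20.6,93),speed=60)
print(bot.servo_line((489,-20.6,82),speed=15,until_force=3)); st()
c=bot.read_camera("scene"); cv2.imwrite("pics/s2.png",c["image"][150:400,150:480])
```

```text
False
11.125 [ 475.49 -342.04   80.69] 59.875474868723984 0.0 [-0.66 -0.65  0.09]
11.6167 [ 475.3  -341.86   80.13] 10.817876101537715 60.01163721084595 [ 2.02 -0.23  0.87]
12.55 [ 475.   -341.65  134.51] 11.006049546949077 59.508721232414246 [ 0.21  0.09 -2.96]
15.625 [489.   -20.79 134.98] 11.298728999189452 59.509175419807434 [ 0.02  0.6  -2.33]
True
16.9917 [489.11 -20.86  85.99] 10.916626687196356 60.51275432109833 [ 0.78 -2.2   4.1 ]
```

View pics/s2.png

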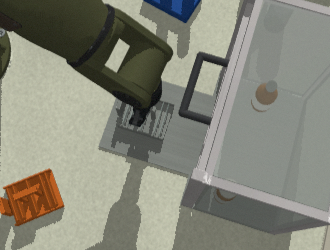

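The crop shows the rack standing on the apron at about (143,118), under the gripper. Contact came at z=86, as expected. Now I'll release it, back off, check its pose, and look for a tilt for pinching the tab.

Run:
```python
from h import *
from rig import bot
np.set_printoptions(precision=3,suppress=True)
bot.move_gripper(45); bot.dwell(.3)
e=np.array(bot.read_state()["ee_pos"]); bot.servo_line(e+[0,0,90],speed=120)
bot.move_to((300,-24,260),att((0,0,-1),(0,-1,0)))
for n in("scene","top"):
    c=bot.read_camera(n); cv2.imwrite(f"pics/{n}3.png",c["image"])
    pts=np.array([dep(c,u,v) for v in range(100,420) for u in range(150,480)])
    k=pts[(pts>[400,-120,88]).all(1)&(pts<[545,80,100]).all(1)]; print(n,len(k),k.mean(0),cv2.minAreaRect(k[:,:2].astype(np.float32)))
    k=pts[(pts>[400,-120,26]).all(1)&(pts<[555,80,36]).all(1)]; print(n,len(k),k.mean(0),cv2.minAreaRect(k[:,:2].astype(np.float32)))
print(bot.read_state()["clock"])
for deg in(45,40,35,30):
  a=np.radians(deg); d=np.array([np.cos(a),0,-np.sin(a)])
  for sg in(1,-1):
    for x in(350,425,520,600,670): 
        j=bot.ik((x,-22,75),att(d,(0,sg,0))); print(deg,sg,x,None if j is None else np.array(j))
```

```text
scene 126 [488.288 -20.825  92.038] ((488.12353515625, -20.18694305419922), (12.045002937316895, 49.524559020996094), 89.78675079345703)
scene 299 [476.036 -18.669  29.042] ((482.2007751464844, -20.096858978271484), (91.32371520996094, 115.42303466796875), 89.72330474853516)
top 115 [486.744 -19.279  92.7  ] ((488.6733703613281, -18.738006591796875), (50.36703872680664, 11.421764373779297), 1.0925533771514893)
top 264 [485.558 -18.967  30.278] ((478.7615966796875, -19.00939178466797), (111.04444885253906, 90.06190490722656), 0.04923957213759422)
19.6083
45 1 350 None
45 1 425 [-0.221  0.164  2.439  2.548  0.28   1.989]
45 1 520 [-0.163  0.322  2.204  2.525  0.199  2.063]
45 1 600 [-0.133  0.446  1.997  2.293  0.125  2.321]
45 1 670 None
45 -1 350 None
45 -1 425 [-0.221  0.164  2.439  2.548  0.28  -1.153]
45 -1 520 [-0.163  0.322  2.204  2.525  0.199 -1.079]
45 -1 600 [-0.133  0.446  1.997  2.293  0.125 -0.82 ]
45 -1 670 [-0.115  0.556  1.806  1.596  0.081 -0.106]
40 1 350 None
40 1 425 [-0.232  0.197  2.472  2.698  0.423  1.829]
40 1 520 [-0.169  0.342  2.238  2.733  0.33   1.85 ]
40
[... 470 characters left out ...]
1  0.48   2.064  2.821  0.375  1.789]
35 1 670 [-0.121  0.578  1.876  2.785  0.286  1.845]
35 -1 350 None
35 -1 425 [-0.244  0.244  2.5    2.772  0.579 -1.399]
35 -1 520 [-0.175  0.372  2.267  2.822  0.471 -1.385]
35 -1 600 [-0.141  0.48   2.064  2.821  0.375 -1.353]
35 -1 670 [-0.121  0.578  1.876  2.785  0.286 -1.297]
30 1 350 None
30 1 425 None
30 1 520 [-0.18   0.411  2.291  2.87   0.617  1.703]
30 1 600 [-0.145  0.508  2.088  2.884  0.512  1.724]
30 1 670 [-0.123  0.6    1.903  2.876  0.418  1.753]
30 -1 350 None
30 -1 425 None
30 -1 520 [-0.18   0.411  2.291  2.87   0.617 -1.438]
30 -1 600 [-0.145  0.508  2.088  2.884  0.512 -1.418]
30 -1 670 [-0.123  0.6    1.903  2.876  0.418 -1.389]
```

View pics/top3.png

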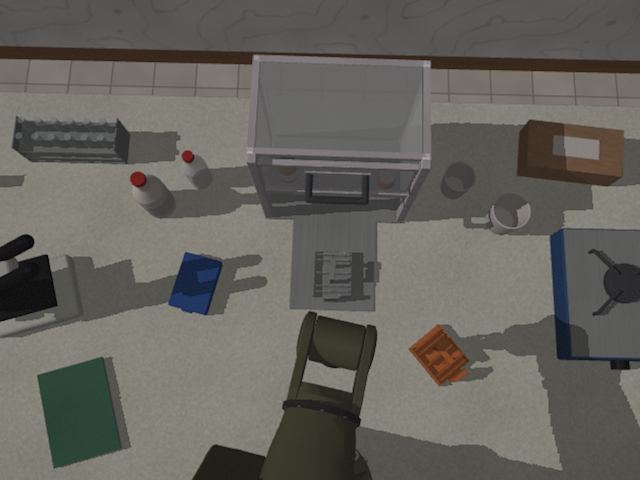

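The top view shows the rack on the apron at (338,275), square with the tab towards the robot, and the bottles at (288,172) and (388,178). I'll pinch the tab with the tool tilted 40° and slide the rack in.

Run:
```python
from h import *
from rig import bot
np.set_printoptions(precision=3,suppress=True)
st=lambda:(lambda s:print(s["clock"],s["ee_pos"],s["grip_width"],s["grip_force"],s["ft_force"]))(bot.read_state())
a=np.radians(40); d=np.array([np.cos(a),0,-np.sin(a)]); q=att(d,(0,-1,0))
bot.move_gripper(60)
P=np.array([421,-20,74.])
J=np.array(bot.ik(P+[0,0,100],q)); print(J)
A=J.copy(); A[1]-=.3
bot.move_joints(A); st()
bot.move_joints(J); st()
print(bot.servo_line(P,speed=80,until_force=10)); st()
c=bot.read_camera("wrist"); cv2.imwrite("pics/w4.png",c["image"])
```

```text
[-0.228 -0.163  2.437  1.528  0.174 -0.104]
21.275 [416.729 -18.787 298.898] 60.00225193137663 0.0 [-0.015  0.036  0.552]
21.8417 [421.38  -19.996 174.65 ] 59.84146289944861 0.0 [-0.383  0.484  1.225]
False
23.725 [421.125 -20.026  74.279] 59.65077428234934 0.0 [ 0.124  0.591 -1.069]
```

View pics/w4.png

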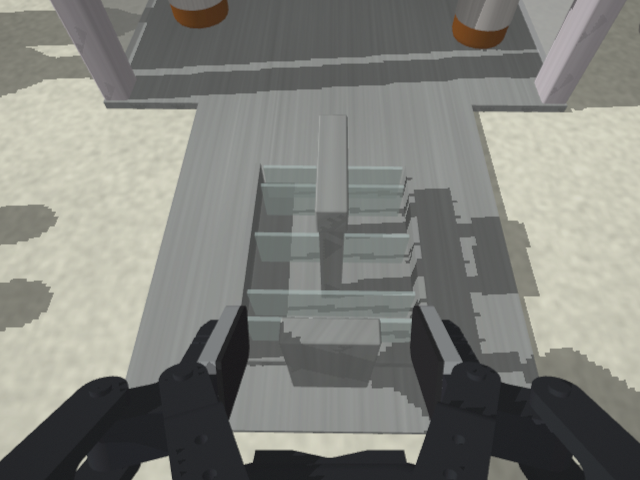

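The wrist view shows the tab at (331,350) between the fingers. The bottle bases at (200,15) and (487,35) put the middle of the lane a few mm right of centre. Now I'll pinch and slide.

Run:
```python
from h import *
from rig import bot
np.set_printoptions(precision=3,suppress=True)
st=lambda:(lambda s:print(s["clock"],s["ee_pos"],s["grip_width"],s["grip_force"],s["ft_force"]))(bot.read_state())
bot.move_gripper(25,25); st()
if not 30<bot.read_state()["grip_width"]<42: raise SystemExit
e=np.array(bot.read_state()["ee_pos"])
try:
    print(bot.servo_line((560,-25,e[2]),speed=60,until_force=15)); st()
    print(bot.servo_line((671.5,-26.5,e[2]),speed=50,until_force=15)); st()
except bot.MotionError as x: print(x)
w=bot.read_camera("wrist"); cv2.imwrite("pics/w5.png",w["image"])
```

```text
24.1083 [421.078 -20.025  74.188] 34.880419960632736 26.08590066432953 [-3.227 -0.389  5.741]
False
26.575 [560.159 -24.999  74.234] 35.19794229589861 25.751402378082275 [-0.695 -0.004  2.374]
False
28.9583 [671.555 -26.536  74.242] 34.90937118565942 25.967615246772766 [-1.345 -0.258  4.809]
```

View pics/w5.png

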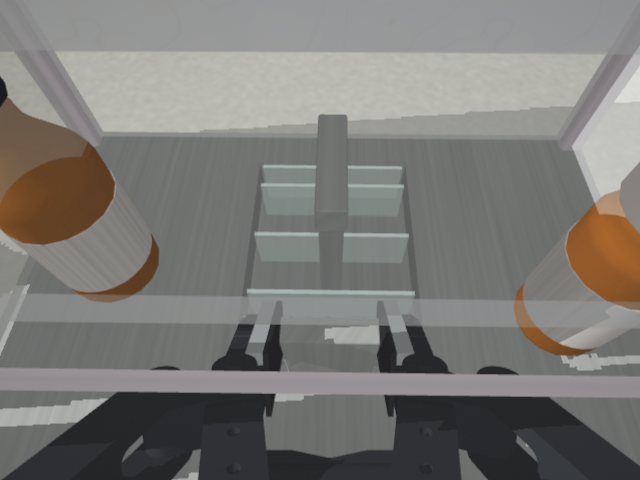

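The rack is inside and centred between the bottles (about (80,240) and (580,280)). I'll release, back out, check, and then lower the sash.

Run:
```python
from h import *
from rig import bot
np.set_printoptions(precision=3,suppress=True)
st=lambda:(lambda s:print(s["clock"],s["ee_pos"],s["grip_width"],s["grip_force"],s["ft_force"]))(bot.read_state())
bot.move_gripper(55); bot.dwell(.3); st()
print(bot.servo_line((430,-23,74),speed=110,until_force=15)); st()
bot.servo_line((430,-23,240),speed=150); st()
J=np.array(bot.read_state()["joint_positions"]); A=J.copy(); A[1]-=.2
a=np.radians(60); d=np.array([np.cos(a),0,-np.sin(a)]); q=att(d,(np.sin(a),0,np.cos(a)))
p=np.array([583,-22.3,324.])
bot.move_joints(A); bot.move_gripper(45)
# check rack
for n in("scene","top"):
    c=bot.read_camera(n); cv2.imwrite(f"pics/{n}6.png",c["image"])
    pts=np.array([dep(c,u,v) for v in range(100,420) for u in range(150,480)])
    for lo,hi in((85,102),(24,45)):
        k=pts[(pts>[660,-90,lo]).all(1)&(pts<[830,45,hi]).all(1)]
        if len(k)>8: print(n,lo,len(k),k.mean(0),cv2.minAreaRect(k[:,:2].astype(np.float32)))
bot.move_to(p-100*d,q); st(); print(bot.read_state()["joint_positions"])
```

```text
29.6417 [671.478 -26.517  74.149] 54.72005447719655 0.0 [ 0.393  0.539 -0.726]
False
31.9833 [430.234 -23.019  74.022] 54.98504904488004 0.0 [-0.401 -1.064  0.205]
34.8667 [429.964 -22.997 239.834] 54.94387426212414 0.0 [ 0.352 -0.068 -0.551]
36.5667 [532.701 -22.09  409.646] 44.97894341251505 0.0 [-0.176  0.401 -0.158]
[-0.14  -0.068  1.635  0.081  1.057 -0.159]
```

View pics/scene6.png

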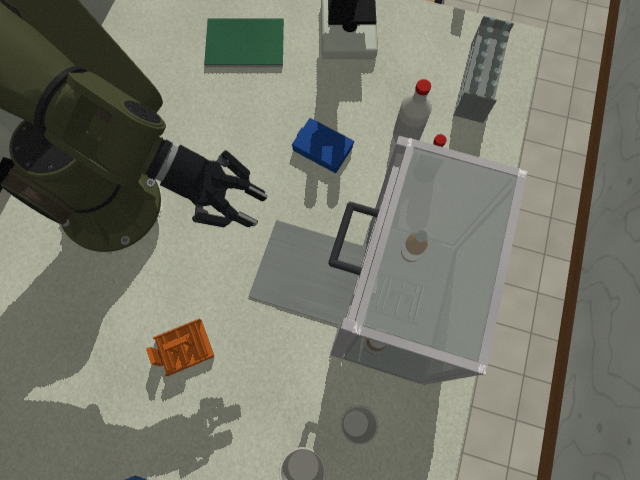

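The scene view shows the rack inside at (395,300), with everything else in place. Now I'll lower the sash.

Run:
```python
from h import *
from rig import bot
np.set_printoptions(precision=3,suppress=True)
st=lambda:(lambda s:print(s["clock"],s["ee_pos"],s["grip_width"],s["grip_force"],s["ft_force"]))(bot.read_state())
a=np.radians(60); d=np.array([np.cos(a),0,-np.sin(a)])
print(bot.servo_line((583,-22.3,324),speed=80,until_force=12)); st()
bot.move_gripper(5,60); st()
if bot.read_state()["grip_width"]<9: raise SystemExit
e=np.array(bot.read_state()["ee_pos"])
print(bot.servo_line(e-[0,0,168],speed=60)); st()
print(bot.servo_line(e-[0,0,188],speed=20,until_force=12)); st()
bot.move_gripper(45); bot.dwell(.2)
e=np.array(bot.read_state()["ee_pos"])
bot.servo_line(e-90*d,speed=100); st()
bot.move_to((400,-22,330),bot.read_state()["tool_rot"])
for n in("scene","top"):
    c=bot.read_camera(n); cv2.imwrite(f"pics/{n}7.png",c["image"])
    pts=np.array([dep(c,u,v) for v in range(150,320) for u in range(250,400)])
    k=pts[(pts>[570,-70,130]).all(1)&(pts<[595,25,360]).all(1)]; print(n,len(k),k.mean(0),np.percentile(k[:,2],[10,50,90]))
```

```text
False
37.9667 [582.999 -22.309 324.591] 44.9431661376261 0.0 [ 0.614  0.503 -0.247]
38.3667 [583.031 -22.305 324.327] 11.949679451540188 58.43278169631958 [-2.008 -0.405  2.216]
False
41.3083 [583.037 -22.31  156.369] 12.385574213469964 58.50517809391022 [ 0.893 -0.296  2.577]
True
41.9583 [583.088 -22.306 144.533] 11.904034218269812 59.34024631977081 [-3.292 -0.084  6.592]
43.625 [538.086 -22.313 221.917] 44.81038226077099 0.0 [ 0.294 -0.7   -0.016]
scene 297 [582.291 -22.786 148.979] [146.28  149.425 151.132]
top 265 [581.165 -22.728 149.996] [146.086 150.681 152.474]
```

View pics/scene7.png

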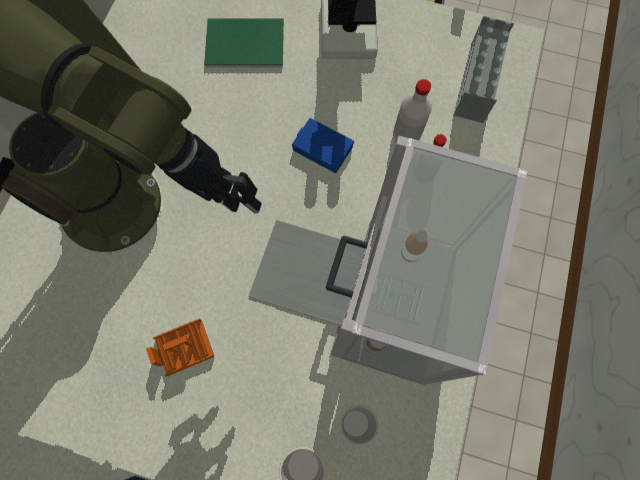

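The sash travelled the full 180 mm and met the bottom stop. The handle's top at z≈151 agrees with it being shut. The rack is at (395,300) inside and the robot is clear.

```bash
python3 -c "
from rig import bot
print(bot.finish_job())"
```

```text
the job is handed in; nothing more can be done
None
```

The job is handed in (no verdict came back): the sash was raised fully, the rack was set on the apron and slid in between the bottles about 93 mm behind the sash (from the tool's travel), and the sash was lowered gently until shut, with no bystander visibly moved.

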